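# Fit the rotor to the bench centrifuge

### The arm

A 6-joint arm with a two-finger parallel gripper is mounted at the origin on the work surface. World frame = base frame: x ahead of the robot, y to its left, z up, the work surface at z = 0. Lengths are in mm, angles in rad, forces in N, time in s.
With the tool pointing down it reaches from about 350 to 875 mm from the base axis. Payload 4.2 kg.
Tool frame: the origin (TCP) lies on the mounting face of the last link; the fingertips stand 173 mm ahead of it and the grasp point (between the pads) lies 155 mm ahead of it (tcp_to_grasp is the distance from the TCP to the grasp point, in mm); z points along the fingers, y is the direction in which the jaws open and shut (so a half turn about z gives the same grasp; the last joint's range is limited). The gripper opens to 85 mm and grips with 20 to 120 N. Pads are 22 mm wide; open, the fingers measure 114 mm over their backs; the gripper's body (76 mm by 85 mm) begins 54 mm behind the grasp point. The pads swing forward as they close: fully open they stand 13 mm farther back than shut.
Start: joints at [-0.888, 0.385, 0.008, 0, -1.194, -0.259], TCP at [257.03, -569.68, 404.712] pointing down, gripper open.
Joint ranges: [-3.14, 3.14], [-1.21, 2.06], [-1.07, 1.41], [-3.16, 2.05], [-2.99, -0.16], [-3.1, 3.1]. Speed limits (rad/s): [2.79, 2.79, 3.14, 3.14, 3.14, 3.14].

### API

Orientations are given as a unit quaternion [x, y, z, w].
In Python, from bench import * gives the robot as it stands. The module is installed in compiled form; this text tells all that it offers.
- The arm moves only by the tool apply_moves, never from a script. Its arguments are lists of equal length, an entry for each row: "fingers": the closure, from 0 (fully open) to 1 (shut); "dp": the shift along the world's x, y, z in cm, a list of three; "yaw": the turn about the world's z in degrees. A call has 1 to 10 rows; each row is the pose to reach, as a shift and turn from the pose measured when the call began; what a row does not reach only later rows make up. A row lasts 1/10 s, in which the tool goes at most 50 mm and 8.59 degrees, less where a joint would pass 70% of its speed; a pose out of reach is approached as far as the arm can. A call with a gripper value outside its range is refused whole. The fingers move at their own pace and stop on an object; the grip force is fixed at half the most. Time passes only in rows, so rows that repeat a pose let the fingers close. It gives the time, the measured TCP pose, the force and the opening at its end, in the units of the state.
- read_state(): the state, without advancing time (a new reading comes with each control period).
- get_image(name): name is "side" or "top"; returns a dict with "color" (384x512x3 uint8, blue, green, red), "mtx" (3x3 intrinsics, pixels), "camera_from_world" (4x4, takes a point from world to camera coordinates). Camera axes: x right, y down, z forward; pixel columns grow to the right and rows downward; lengths in mm; the calibration is good to about 2 mm. A picture is of the moment at which its call begins. There is no depth.
- job_done(): hands the job in, once; it reports no verdict.
The state is a dict: "clock": time; "joints": joint angles; "joint_vel": joint speeds; "joint_efforts": joint torques, N m; "position": TCP position; "ee_rot": TCP orientation; "contact_force": force on the tool from outside, world axes, zero at the start; "wrist_torque": the same for the moment, N m; "gripper_width": finger opening in mm.
Only numpy, scipy, OpenCV 4.12 (cv2) and the standard library are available. Lean on these libraries where they do the work, as an engineer would, in place of code of your own. Each camera call takes 0.05 s, during which the arm holds its last target. There are 200 camera calls.

### The job

Get the centrifuge ready to run: lift the rotor off its stand by its knob and seat it in the drive spindle, feeling gently for the drive dogs by turning it a little until its slots drop over them and it sits fully home, without ever forcing it. Then shut the lid and leave the other things on the bench where they are.

Things in the scene. Friction and masses are not known exactly. Their poses are not given: they have to be found in the camera images.
- rotor: Aluminium 12-place rotor, 0.5 kg, 108 mm wide and high, upright in its stand. Origin: centre of its drive shank's lower tip, z up its axis. Shank tapers from 38 mm diameter at 34 mm height to 28 mm at the tip; body from 34 to 74 mm, widest at 48 to 52 mm. Two slots, 7 mm wide, 7.5 mm deep, cross in the tip along the rotor's x and y, so the drive fits every quarter turn.
- knob (a point): Where to grip the rotor: on its axis, 96 mm above the shank tip, inside its round black knob, which is 26 mm in diameter and reaches from 74 to 108 mm above the tip.
- rotor_stand: Fixed white plastic ring, 46 mm high, about 95 mm across, bore 48 mm or more. The rotor's shank hangs in the bore, its body rests on the rim; lift it 36 mm or more to clear. Origin: centre of its underside, on the bench.
- centrifuge: Fixed bench centrifuge, cream, 285 x 200 mm, 125 mm high, with an open round steel bowl 152 mm across, 94 mm deep. Origin: on the bench under the spindle axis, the middle of the bowl. Its x points to the rear, where the lid is hinged 106 mm behind the axis, 128 mm above the bench; -x to the sloping control panel.
- socket (a point): Centre of the mouth of the drive spindle's tapered socket, standing up in the middle of the bowl, 61.5 mm above the bench; z up. 36 mm wide at the mouth, with the shank's taper. The spindle can turn, but stiffly (drag 0.06 N m), and stays put under a light touch; the rotor turns on it.
- seat (a point): On the spindle axis, 26 mm below the socket's mouth: where the shank's tip is when fully home. Two dogs, 5 mm wide, stand here across a diameter, at an angle that is not reported. Until a slot is within about 0.08 rad of them the tip lands on the dogs, 6 mm above this point, with 1 mm side play. Feel and seat with 3 to 10 N; much over 25 N is forcing it.
- lid (a joint): Lid hinge angle in rad: 0 shut, 1.75 fully open. It starts open, leaning back past upright, and rests there. Tipped forward below about 1.3 rad it comes down by itself in some 3 s (soft-closing hinge); it may also be pushed down.
- lid_edge (a point): Middle of the upper edge of the lid's free end, 200 mm from the hinge axis; with the lid open it is the top of the raised lid's outer face, which looks to the rear (the centrifuge's +x), 0.32 m above the bench. The lid is a framed see-through dome, 200 mm long, 196 mm wide, 30 mm thick.
- amber_bottle: Bystander: amber reagent bottle, 72 mm across, 150 mm high. Origin: centre of its underside.
- petri_dish: Bystander: closed glass dish, 94 mm across, 16 mm high. Origin: centre of its underside.
- tube_rack: Bystander: white rack of small tubes, 90 x 140 x 50 mm. Origin: centre of its underside.
- slide_box: Bystander: grey slide box, 88 x 103 x 34 mm. Origin: centre of its underside.
- beaker: Bystander: small glass beaker, 60 mm across, 75 mm high. Origin: centre of its underside.
- forceps: Bystander: steel forceps, 120 mm long, lying flat. Origin: under its middle.
- pipette: Bystander: hand pipette, 245 mm long, lying flat. Origin: under its middle.
Mind the look-alikes: they are no part of the job. Leave any blue, pink or turquoise look-alike of the rotor alone.

How it is judged (in metres and radians):
On the way:
1. the rotor stands fully home in the spindle, its slots over the dogs, with the lid still open (z of rotor in the frame of seat below 0.0018 m and horizontal distance between rotor and seat below 0.003 m and angle between the z axis of rotor and the z axis of seat, either way round below 0.04 rad and value of joint lid above 1 rad), for 0.2 s.
At the end, for the whole second after the job is handed in: The rotor is fully home in the spindle, slots over the dogs (shank tip within 1.8 mm of its home height, 3 mm off the axis, 0.04 rad of upright) and at rest, and the centrifuge lid is shut (within 0.06 rad) (z of rotor in the frame of seat below 0.0018 m and horizontal distance between rotor and seat below 0.003 m and angle between the z axis of rotor and the z axis of seat, either way round below 0.04 rad and value of joint lid below 0.06 rad and linear speed of rotor below 0.02 m/s); the robot touches nothing.
It fails at once if the rotor is forced on the dogs: while it still stands proud on them, the contact forces between it and the spindle add up to more than 60 N (contact force between rotor and centrifuge above 60 N and z of rotor in the frame of seat above 0.004 m).
It fails at once if the rotor is rammed into the taper: the contact forces between it and the centrifuge, the wedging across the taper included, add up to more than 120 N (contact force between rotor and centrifuge above 120 N).
It fails at once if another thing on the bench is pushed more than 40 mm from its place (distance of any of amber_bottle, petri_dish, tube_rack, slide_box, beaker, forceps, pipette from where it was at the start of the episode above 0.04 m).
It also fails if it takes over 67 s, if anything falls off the work surface, if the arm or the gripper's body presses on something with over 40 N, if the wrist force passes 120 N, or if a joint passes its speed limit or range.

## Working session

There is one attempt and no reset: what is moved stays moved. The work goes in short steps, Python scripts to look and compute and a tool call to move; the robot and the scene stay as the last step left them, time stands still between calls to the robot, and variables do not carry over. Pictures are saved under pics/ and viewed, about 8 in all and at most 12, crops included, and the job is handed in when it is done.

Besides the shell and the picture viewer there is one more tool, called after ">>>" as name(argument=value, ...) on one line, values as JSON. apply_moves: Moves the arm, as the interface text tells. Its arguments: {"type":"object","properties":{"fingers":{"type":"array","items":{"type":"number"}},"dp":{"type":"array","items":{"type":"array","items":{"type":"number"}}},"yaw":{"type":"array","items":{"type":"number"}}},"required":["fingers","dp","yaw"]}

```bash
mkdir -p pics
cat > h.py <<'E'
from bench import *
import numpy as np, cv2
def grab(n,f):
    d=get_image(n); cv2.imwrite(f'pics/{f}.png',d['color']); np.savez(f'pics/{f}.npz',K=d['mtx'],T=d['camera_from_world']); return d
def cam(f):
    d=np.load(f'pics/{f}.npz'); return d['K'],d['T']
def proj(f,p):
    K,T=cam(f); q=K@(T@np.r_[p,1])[:3]; return q[:2]/q[2]
def onz(f,uv,z):
    K,T=cam(f); R=T[:3,:3]; o=-R.T@T[:3,3]; d=R.T@np.linalg.solve(K,np.r_[uv,1]); return o+d*(z-o[2])/d[2]
def tri(f1,u1,f2,u2):
    A=[];b=[]
    for f,u in((f1,u1),(f2,u2)):
        K,T=cam(f);R=T[:3,:3];o=-R.T@T[:3,3];d=R.T@np.linalg.solve(K,np.r_[u,1]);d/=np.linalg.norm(d);P=np.eye(3)-np.outer(d,d);A.append(P);b.append(P@o)
    return np.linalg.lstsq(np.vstack(A),np.hstack(b),rcond=None)[0]
E
python3 - <<'E'
from h import *
for n in('top','side'):
    d=grab(n,n+'0'); K,T=cam(n+'0'); print(n,K.tolist(),(-T[:3,:3].T@T[:3,3]).round(),T[:3,:3].round(2).tolist())
    cv2.imwrite(f'pics/{n}0b.png',cv2.resize(d['color'],(800,600),interpolation=cv2.INTER_CUBIC))
print(read_state())
E
```

```text
top [[373.2652988358704, 0.0, 260.4923814607598], [0.0, 373.2652988358704, 185.38580692170805], [0.0, 0.0, 1.0]] [ 365.   23. 1186.] [[-0.04, -1.0, -0.0], [-0.98, 0.04, -0.2], [0.2, -0.01, -0.98]]
side [[494.5142873247703, 0.0, 262.4531035012103], [0.0, 494.5142873247703, 186.74594506236193], [0.0, 0.0, 1.0]] [ 769. -920. 1322.] [[0.98, 0.2, -0.01], [0.15, -0.76, -0.63], [-0.13, 0.62, -0.78]]
{'clock': 0.1, 'joints': array([-8.88358658e-01,  3.85496768e-01,  6.75781877e-03, -4.41000524e-04,
       -1.19401289e+00, -2.58575114e-01]), 'joint_vel': array([-3.98906930e-05, -2.07265018e-03,  1.94565220e-03,  2.26588421e-03,
       -8.65371714e-04, -8.27924832e-04]), 'joint_efforts': array([-2.37051245e-04, -3.93317163e+01,  1.88929653e+01,  4.19797048e+00,
       -2.59302120e-03, -9.71149774e-07]), 'position': array([ 256.99628053, -569.51865614,  403.717587  ]), 'ee_rot': array([-2.10268743e-01,  9.77643114e-01,  9.64424193e-04, -2.60570344e-04]), 'contact_force': array([ 0.27013452, -0.41108602,  0.04117394]), 'wrist_torque': array([-0.02503008, -0.02475884,  0.00507422]), 'gripper_width': 85.65845157698215}
```

View pics/top0b.png

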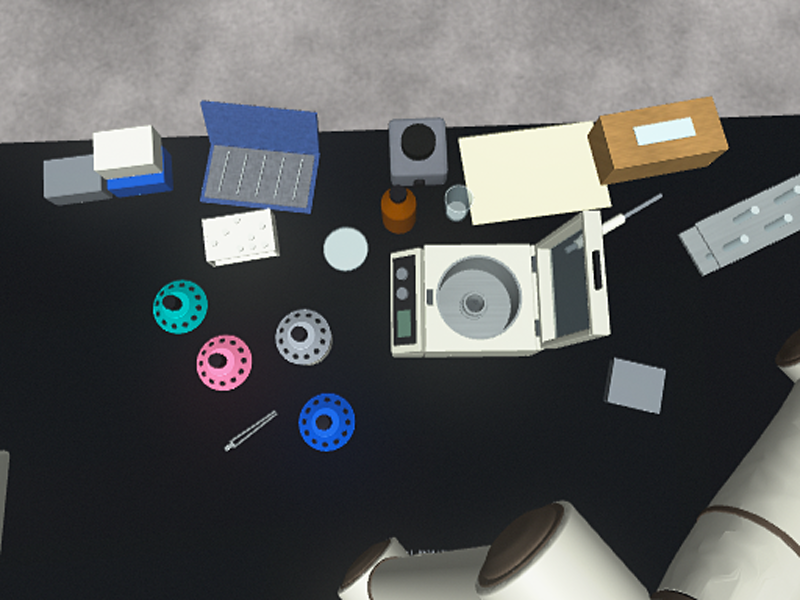

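View pics/side0b.png

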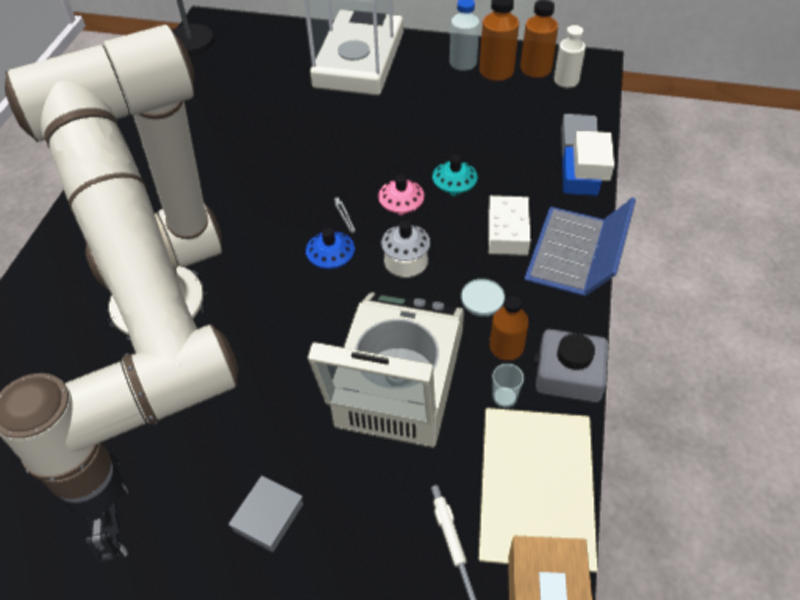

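The silver rotor is at about (300,335) in the top view and (405,245) in the side view. The centrifuge spindle is at about (474,303) top and (398,372) side, with the lid open towards the robot's right. I'll enlarge these areas to measure them.

Run:
```python
from h import *
t=cv2.imread('pics/top0.png');s=cv2.imread('pics/side0.png')
r=lambda i,x,y,w,h,k:cv2.resize(i[y:y+h,x:x+w],None,fx=k,fy=k,interpolation=cv2.INTER_CUBIC)
a=r(t,170,190,50,50,6); b=r(t,274,160,66,50,6); c=r(s,234,130,50,50,6); d=r(s,190,180,110,83,4)[:300,:396]
d=cv2.resize(d,(396,300))
out=np.vstack([np.hstack([a,b]),np.hstack([c,d])]); cv2.imwrite('pics/crop1.png',out); print(out.shape)
```

```text
(600, 696, 3)
```

View pics/crop1.png

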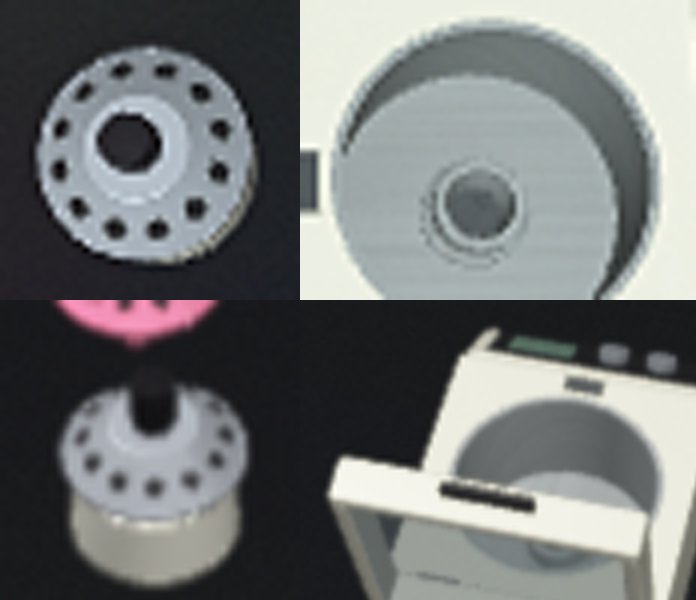

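The crops show the hole-ring centre at about (140,149.5) in the top crop and (154.5,134.5) in the side crop. The spindle mouth centre is at (180,203.5) in its crop. Next I'll compute positions.

Run:
```python
from h import *
P=lambda x,y,o,k:(o[0]+(x+.5)/k-.5,o[1]+(y+.5)/k-.5)
a=P(140,149.5,(170,190),6); c=P(154.5,134.5,(234,130),6)
print('holes tri',tri('top0',a,'side0',c))
for z in(72,74,76):print(z,onz('top0',a,z),onz('side0',c,z))
print('body@62',onz('top0',P(145,154,(170,190),6),62), 'knobtop@120',onz('top0',P(129,142,(170,190),6),112))
m=P(180,203.5,(274,160),6);print('socket',onz('top0',m,61.5), proj('side0',onz('top0',m,61.5)))
for uv in[(332,185),(658,185),(490,20)]:print('rim',onz('top0',P(uv[0]-300,uv[1],(274,160),6),125))
# centrifuge corners, top view /1.5625
for uv in[(426,245),(531,245),(427,357),(543,357),(393,250),(392,356)]:print('corner',onz('top0',(uv[0]/1.5625-.18,uv[1]/1.5625-.18),125))
for uv in[(600,210),(609,335),(586,213),(594,340)]:print('lid',onz('top0',(uv[0]/1.5625,uv[1]/1.5625),320))
for uv in[(313,348),(433,363)]:print('lid side',onz('side0',(uv[0]/1.5625,uv[1]/1.5625),320))
```

```text
holes tri [513.501762   219.71752608  76.01318729]
72 [513.58010014 220.20908657  72.        ] [513.10284953 223.68009124  72.        ]
74 [513.31374197 219.85437708  74.        ] [513.51293495 221.85002524  74.        ]
76 [513.04738381 219.49966759  76.        ] [513.92302037 220.01995923  76.        ]
body@62 [512.53549952 219.46736549  62.        ] knobtop@120 [512.09031051 218.40961911 112.        ]
socket [ 566.75686464 -116.57879061   61.5       ] [253.9106353  237.37801221]
rim [567.1409767  -37.95184435 125.        ]
rim [ 561.16739844 -195.03381969  125.        ]
rim [ 646.37507017 -119.1985309   125.        ]
corner [669.21402533 -23.79002837 125.        ]
corner [ 661.6790946  -221.75906108  125.        ]
corner [458.56070986 -16.24129697 125.        ]
corner [ 450.57298497 -226.48259613  125.        ]
corner [661.8157558   38.75633286 125.        ]
corner [462.77991165  47.14011032 125.        ]
lid [ 659.11534105 -289.29914393  320.        ]
lid [ 463.36356303 -282.19085475  320.        ]
lid [ 655.05136245 -266.99632583  320.        ]
lid [ 456.75573965 -259.06972151  320.        ]
lid side [ 469.38564663 -264.76518114  320.        ]
lid side [ 660.56335865 -256.17962379  320.        ]
```

>>> apply_moves(fingers=[0, 0, 0, 0, 0, 0, 0, 0, 0, 0], dp=[[1.5, 4.7, 0], [3, 9.4, 0], [4.6, 14.1, 0], [6.1, 18.8, 0], [7.6, 23.5, 0], [9.2, 28.3, 0], [10.7, 33, 0], [12.2, 37.7, 0], [13.7, 42.4, 0], [15.3, 47.1, 0]], yaw=[0, 0, 0, 0, 0, 0, 0, 0, 0, 0])

```text
clock: 1.1
position: [409.7, -96.6, 403.8]
ee_rot: [-0.21, 0.978, 0.001, -0.0]
contact_force: [2.4, -0.2, -0.9]
gripper_width: 85.3
```

>>> apply_moves(fingers=[0, 0, 0, 0, 0, 0, 0, 0, 0, 0], dp=[[1.5, 4.5, 0], [3, 9, 0], [4.4, 13.5, 0], [5.9, 18, 0], [7.4, 22.6, 0], [8.9, 27.1, 0], [10.33, 31.6, 0], [10.33, 31.6, -3], [10.33, 31.6, -6], [10.33, 31.6, -6]], yaw=[0, 0, 0, 0, 0, 0, 0, 0, 0, 0])

```text
clock: 2.1
position: [511.7, 219.1, 339.0]
ee_rot: [-0.21, 0.978, -0.001, -0.005]
contact_force: [0.3, 0.2, -0.6]
gripper_width: 85.0
```

Run:
```python
from h import *
t=grab('top','top1')['color'];s=grab('side','side1')['color']
r=lambda i,x,y,w,h,k:cv2.resize(i[y:y+h,x:x+w],None,fx=k,fy=k,interpolation=cv2.INTER_CUBIC)
cv2.imwrite('pics/crop2.png',np.hstack([r(t,160,180,80,100,5),r(s,220,70,80,100,5)]))
st=read_state();print(st['position'],st['joints'])
```

```text
[513.23873772 219.43180923 343.88483369] [ 6.94094288e-01  3.24230022e-01 -2.45977201e-01 -1.42365897e-03
 -1.00097954e+00 -1.84005246e+00]
```

View pics/crop2.png

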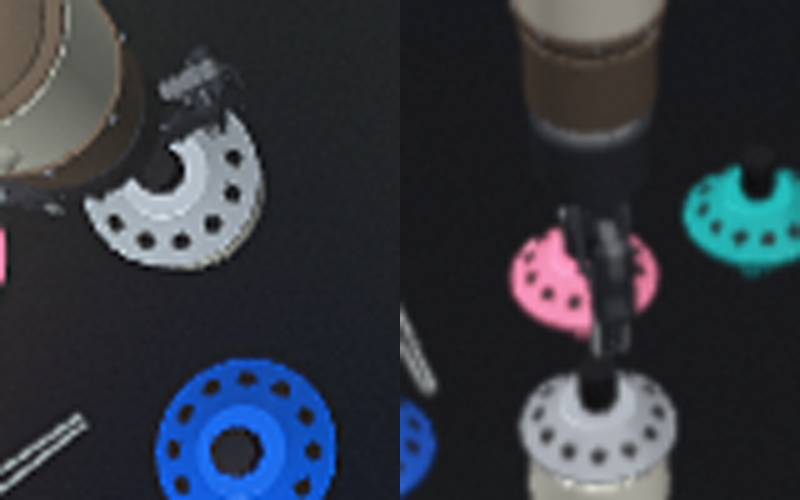

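The gripper sits over the silver rotor's knob in both views: the fingers straddle (165,165) in the top crop and are directly above (600,380) in the side crop. Next I'll descend.

>>> apply_moves(fingers=[0, 0, 0, 0, 0, 0, 0, 0, 0, 0], dp=[[0, 0, -1.5], [0, 0, -3], [0, 0, -4.5], [0, 0, -5.5], [0, 0, -6.5], [0, 0, -7], [0, 0, -7.4], [0, 0, -7.8], [0, 0, -7.8], [0, 0, -7.8]], yaw=[0, 0, 0, 0, 0, 0, 0, 0, 0, 0])

```text
clock: 3.2
position: [513.3, 219.5, 266.1]
ee_rot: [-0.211, 0.978, 0.0, -0.0]
contact_force: [1.0, -0.3, -0.3]
gripper_width: 85.5
```

>>> apply_moves(fingers=[0.2, 0.4, 0.6, 0.8, 1, 1, 1, 1, 1, 1], dp=[[0, 0, 0], [0, 0, 0], [0, 0, 0], [0, 0, 0], [0, 0, 0], [0, 0, 0], [0, 0, 0], [0, 0, 0], [0, 0, 0], [0, 0, 0]], yaw=[0, 0, 0, 0, 0, 0, 0, 0, 0, 0])

```text
clock: 4.2
position: [513.5, 219.3, 266.4]
ee_rot: [-0.211, 0.978, 0.0, -0.0]
contact_force: [1.3, -4.1, 3.9]
gripper_width: 24.3
```

>>> apply_moves(fingers=[1, 1, 1, 1, 1, 1, 1, 1, 1, 1], dp=[[0, 0, 0.7], [0, 0, 1.8], [0, 0, 3.3], [0, 0, 5], [0, 0, 7], [0, 0, 9], [0, 0, 11], [0, 0, 13], [0, 0, 14.5], [0, 0, 15.5]], yaw=[0, 0, 0, 0, 0, 0, 0, 0, 0, 0])

```text
clock: 5.2
position: [513.1, 219.6, 422.2]
ee_rot: [-0.211, 0.978, 0.001, -0.0]
contact_force: [-0.1, 0.8, -6.6]
gripper_width: 24.5
```

>>> apply_moves(fingers=[1, 1, 1, 1, 1, 1, 1, 1, 1, 1], dp=[[0.3, -2, 0], [0.8, -5, 0], [1.4, -9, 0], [2.1, -13, 0], [2.7, -17, 0], [3.3, -21, 0], [3.9, -24.5, 0], [4.4, -27.5, 0], [4.7, -29, 0], [4.8, -29.6, 0]], yaw=[0, 0, 0, 0, 0, 0, 0, 0, 0, 0])

```text
clock: 6.2
position: [561.0, -77.4, 421.4]
ee_rot: [-0.21, 0.978, 0.001, -0.001]
contact_force: [1.0, 0.4, -6.1]
gripper_width: 24.3
```

Run:
```python
from h import *
t=grab('top','top2')['color'];s=grab('side','side2')['color']
r=lambda i,x,y,w,h,k:cv2.resize(i[y:y+h,x:x+w],None,fx=k,fy=k,interpolation=cv2.INTER_CUBIC)
cv2.imwrite('pics/crop3.png',np.hstack([r(t,230,140,100,120,4),r(s,200,110,100,120,4)]))
st=read_state();print(st['position'],st['joints'],st['contact_force'],st['gripper_width'])
```

```text
[561.01770894 -76.36622917 421.66269568] [ 0.15023324  0.27343681 -0.11084847 -0.0028319  -1.18767881 -1.29617878] [-0.33141627  0.16613297 -5.31015469] 24.83968592527492
```

View pics/crop3.png

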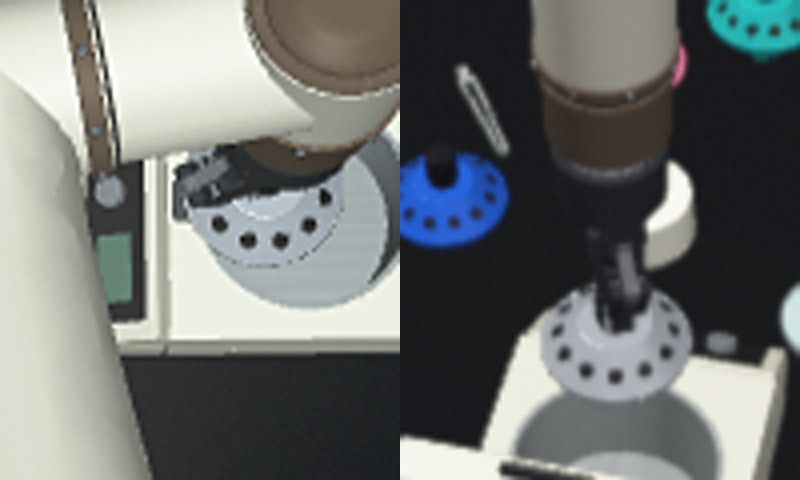

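Run:
```python
from h import *
s=proj('side2',[561,-76.4,231.5]); t=proj('top2',[561,-76.4,231.5])
print('side crop',(s-[200,110])*4+[400,0],'top crop',(t-[230,140])*4)
for k in range(12):
    a=np.radians(30*k); p=np.array([561+41*np.cos(a),-76.4+41*np.sin(a),231.5]); print(((proj('side2',p)-[200,110])*4+[400,0]).round(), ((proj('top2',p)-[230,140])*4).round())
```

```text
side crop [613.99746094 328.07359767] top crop [262.77737481 177.88092097]
[671. 337.] [259. 117.]
[669. 313.] [229. 126.]
[653. 294.] [207. 149.]
[626. 284.] [200. 180.]
[596. 286.] [210. 211.]
[571. 299.] [234. 233.]
[557. 319.] [266. 240.]
[558. 343.] [297. 230.]
[574. 363.] [319. 207.]
[602. 374.] [325. 176.]
[632. 372.] [315. 145.]
[658. 358.] [291. 124.]
```

The rotor hangs upright in the gripper. The hole ring, with bottom holes at (615,377) side and (248/281,240) top, is within a pixel of prediction. Next I'll move over the socket and partly down.

>>> apply_moves(fingers=[1, 1, 1, 1, 1, 1, 1, 1, 1, 1], dp=[[0.2, -1.3, 0], [0.4, -2.8, 0], [0.6, -4, 0], [0.6, -4, 0], [0.6, -4, -1], [0.6, -4, -2.5], [0.6, -4, -4.5], [0.6, -4, -6.5], [0.6, -4, -7.8], [0.6, -4, -8]], yaw=[0, 0, 0, 0, 0, 0, 0, 0, 0, 0])

```text
clock: 7.3
position: [566.4, -116.1, 339.2]
ee_rot: [-0.21, 0.978, 0.002, -0.003]
contact_force: [-0.8, -1.0, -5.9]
gripper_width: 24.2
```

>>> apply_moves(fingers=[1, 1, 1, 1, 1, 1, 1, 1, 1, 1], dp=[[0, 0, -0.4], [0, 0, -0.8], [0, 0, -1.2], [0, 0, -1.6], [0, 0, -2], [0, 0, -2.3], [0, 0, -2.6], [0, 0, -2.9], [0, 0, -3.1], [0, 0, -3.1]], yaw=[0, 0, 0, 0, 0, 0, 0, 0, 0, 0])

```text
clock: 8.3
position: [566.5, -116.2, 308.0]
ee_rot: [-0.21, 0.978, 0.002, -0.003]
contact_force: [-0.7, -0.6, -5.2]
gripper_width: 24.0
```

>>> apply_moves(fingers=[1, 1, 1, 1, 1, 1, 1, 1], dp=[[0, 0, -0.15], [0, 0, -0.3], [0, 0, -0.45], [0, 0, -0.6], [0, 0, -0.75], [0, 0, -0.85], [0, 0, -0.85], [0, 0, -0.85]], yaw=[0, 0, 0, 0, 0, 0, 0, 0])

```text
clock: 9.1
position: [566.9, -116.4, 299.7]
ee_rot: [-0.21, 0.978, 0.002, -0.002]
contact_force: [2.4, -2.7, -5.2]
gripper_width: 24.4
```

>>> apply_moves(fingers=[1, 1, 1, 1, 1], dp=[[0, 0, -0.08], [0, 0, -0.16], [0, 0, -0.24], [0, 0, -0.3], [0, 0, -0.3]], yaw=[0, 0, 0, 0, 0])

```text
clock: 9.6
position: [567.0, -116.5, 296.9]
ee_rot: [-0.21, 0.978, 0.001, -0.002]
contact_force: [2.1, -3.6, -3.1]
gripper_width: 24.2
```

>>> apply_moves(fingers=[1, 1, 1, 1, 1], dp=[[0.03, -0.04, 0], [0.06, -0.08, 0], [0.06, -0.08, -0.05], [0.06, -0.08, -0.1], [0.06, -0.08, -0.1]], yaw=[0, 0, 0, 0, 0])

```text
clock: 10.1
position: [567.6, -117.0, 296.5]
ee_rot: [-0.211, 0.978, 0.001, -0.002]
contact_force: [-1.1, 1.6, 2.8]
gripper_width: 24.1
```

>>> apply_moves(fingers=[1, 1, 1, 1, 1, 1, 1, 1, 1, 1], dp=[[0, 0, -0.06], [0, 0, -0.06], [0, 0, -0.06], [0, 0, -0.06], [0, 0, -0.06], [0, 0, -0.06], [0, 0, -0.06], [0, 0, -0.06], [0, 0, -0.06], [0, 0, -0.06]], yaw=[2, 4, 6, 8, 10, 12, 14, 16, 18, 20])

```text
clock: 11.1
position: [567.6, -116.9, 296.5]
ee_rot: [-0.378, 0.926, 0.001, -0.002]
contact_force: [0.4, 0.0, 2.0]
gripper_width: 24.0
```

>>> apply_moves(fingers=[1, 1, 1, 1, 1, 1, 1, 1, 1, 1], dp=[[0, 0, -0.06], [0, 0, -0.06], [0, 0, -0.06], [0, 0, -0.06], [0, 0, -0.06], [0, 0, -0.06], [0, 0, -0.06], [0, 0, -0.06], [0, 0, -0.06], [0, 0, -0.06]], yaw=[2, 4, 6, 8, 10, 12, 14, 16, 18, 20])

```text
clock: 12.1
position: [567.6, -116.8, 296.4]
ee_rot: [-0.534, 0.846, 0.0, -0.002]
contact_force: [-0.9, 0.4, 1.6]
gripper_width: 24.2
```

>>> apply_moves(fingers=[1, 1, 1, 1, 1, 1, 1, 1, 1, 1], dp=[[0, 0, -0.06], [0, 0, -0.06], [0, 0, -0.06], [0, 0, -0.06], [0, 0, -0.06], [0, 0, -0.06], [0, 0, -0.06], [0, 0, -0.06], [0, 0, -0.06], [0, 0, -0.06]], yaw=[2, 4, 6, 8, 10, 12, 14, 16, 18, 20])

```text
clock: 13.1
position: [567.2, -116.7, 294.5]
ee_rot: [-0.673, 0.74, 0.001, -0.002]
contact_force: [0.5, -0.8, -6.3]
gripper_width: 24.2
```

```bash
python3 -c "
from h import *
s=read_state();print(s['joints'],s['contact_force'],s['wrist_torque'])"
```

```text
[ 0.07697151  0.40960629 -0.25489083  0.0013875  -0.91124622 -0.17298692] [ 0.49404485 -0.81179628 -6.31800952] [-0.14525531 -0.36357163  0.00401687]
```

It dropped about 2 mm and the contact force vanished, so a slot has found the dogs. I'll lower it gently.

>>> apply_moves(fingers=[1, 1, 1, 1, 1, 1], dp=[[0, 0, -0.06], [0, 0, -0.12], [0, 0, -0.18], [0, 0, -0.24], [0, 0, -0.28], [0, 0, -0.28]], yaw=[0, 0, 0, 0, 0, 0])

```text
clock: 13.7
position: [567.3, -116.7, 291.8]
ee_rot: [-0.673, 0.74, 0.001, -0.002]
contact_force: [2.0, -1.2, -4.5]
gripper_width: 24.4
```

>>> apply_moves(fingers=[1, 1, 1, 1, 1, 1], dp=[[0.02, 0, -0.05], [0.02, 0, -0.1], [0.02, 0, -0.15], [0.02, 0, -0.18], [0.02, 0, -0.18], [0.02, 0, -0.18]], yaw=[0, 0, 0, 0, 0, 0])

```text
clock: 14.3
position: [567.5, -116.8, 291.1]
ee_rot: [-0.673, 0.74, 0.001, -0.002]
contact_force: [-1.0, -0.8, 4.9]
gripper_width: 24.1
```

>>> apply_moves(fingers=[1, 1, 1, 1, 1, 1, 1, 1], dp=[[0, 0, -0.07], [0, 0, -0.07], [0, 0, -0.07], [0, 0, -0.07], [0, 0, -0.07], [0, 0, -0.07], [0, 0, -0.07], [0, 0, -0.07]], yaw=[1.5, 3, 1.5, 0, -1.5, -3, -1.5, 0])

```text
clock: 15.1
position: [567.4, -116.8, 291.1]
ee_rot: [-0.674, 0.739, 0.0, -0.002]
contact_force: [-1.8, -0.3, 5.9]
gripper_width: 24.1
```

>>> apply_moves(fingers=[1, 1, 0.6, 0, 0, 0, 0, 0, 0, 0], dp=[[0, 0, -0.02], [0, 0, 0], [0, 0, 0], [0, 0, 0], [0, 0, 0], [0, 0, 0], [0, 0, 0], [0, 0, 0], [0, 0, 0], [0, 0, 0]], yaw=[0, 0, 0, 0, 0, 0, 0, 0, 0, 0])

```text
clock: 16.1
position: [567.5, -116.8, 291.1]
ee_rot: [-0.674, 0.739, 0.0, -0.002]
contact_force: [0.3, 0.1, 0.3]
gripper_width: 85.5
```

>>> apply_moves(fingers=[0, 0, 0, 0, 0, 0, 0, 0, 0, 0], dp=[[0, 0, 1], [0, 0, 2.5], [0, 0, 4.5], [0, 0, 7], [0, 0.5, 10], [0, 1, 14], [0, 3, 17], [-1, 8, 17], [-2, 12, 17], [-3, 16, 17]], yaw=[0, 0, 0, 0, 0, 0, 0, 0, 0, 0])

```text
clock: 17.1
position: [536.6, 44.5, 462.3]
ee_rot: [-0.673, 0.739, 0.0, -0.001]
contact_force: [0.4, 0.4, 0.9]
gripper_width: 85.8
```

Run:
```python
from h import *
t=grab('top','top3')['color'];s=grab('side','side3')['color']
r=lambda i,x,y,w,h,k:cv2.resize(i[y:y+h,x:x+w],None,fx=k,fy=k,interpolation=cv2.INTER_CUBIC)
cv2.imwrite('pics/crop4.png',np.hstack([r(t,240,130,160,120,2.5),r(s,190,150,160,120,2.5)]))
cv2.imwrite('pics/crop4b.png',np.hstack([r(t,270,150,80,100,5),r(s,200,170,80,100,5)]))
for f,o in(('top3',(270,150)),('side3',(200,170))):
  for h in(64,):
    for k in range(0,12,3):
      a=np.radians(30*k);print(f,((proj(f,[567.4+41*np.cos(a),-116.8+41*np.sin(a),35.5+h])-o)*5).round())
  print('knobtop',((proj(f,[567.4,-116.8,35.5+108])-o)*5).round())
st=read_state();print(st['position'],st['joints'],st['contact_force'],st['gripper_width'])
```

```text
top3 [171. 137.]
top3 [106. 207.]
top3 [180. 273.]
top3 [245. 202.]
knobtop [184. 190.]
side3 [337. 313.]
side3 [283. 247.]
side3 [202. 291.]
side3 [254. 359.]
knobtop [267. 260.]
[536.27083521  46.50187526 462.35613934] [ 3.87961256e-01  1.99992331e-01 -1.07381730e-01  2.22342417e-04
 -1.26549365e+00 -4.75359163e-01] [ 0.05465786 -0.6893309   0.66515416] 85.39512461169011
```

View pics/crop4b.png

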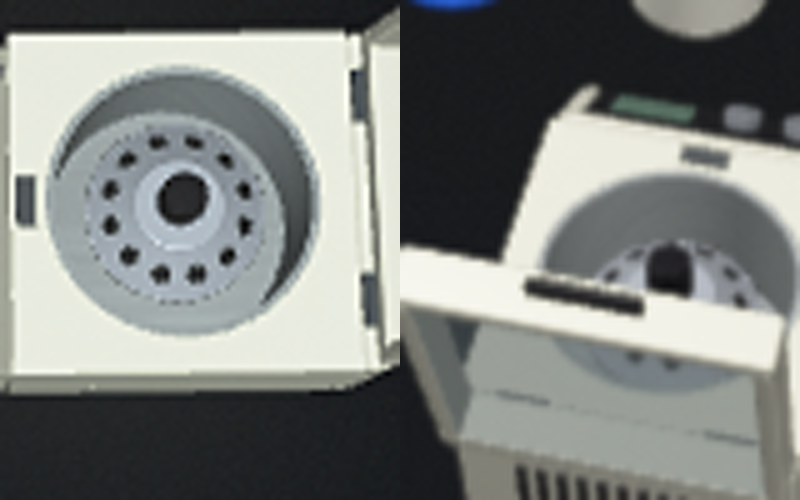

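The rotor sits in the spindle. Its hole-ring centre is (178,207) against a predicted (176,205), and its knob top matches home height in the side view. Next I'll go over the lid and behind it with the fingers shut.

>>> apply_moves(fingers=[1, 1, 1, 1, 1, 1, 1, 1, 1, 1], dp=[[0, 0, 2], [0, 0, 5], [0, -1, 7.8], [0, -5, 7.8], [0.5, -10, 7.8], [0.5, -15, 7.8], [1, -20, 7.8], [1, -25, 7.8], [1.5, -30, 7.8], [2, -35, 7.8]], yaw=[0, 0, 0, 0, 0, 0, 0, 0, 0, 0])

```text
clock: 18.2
position: [555.3, -305.0, 541.4]
ee_rot: [-0.675, 0.737, -0.0, -0.001]
contact_force: [0.9, -0.5, 0.3]
gripper_width: 0.1
```

>>> apply_moves(fingers=[1, 1, 1, 1, 1, 1, 1, 1, 1], dp=[[0, -2, 0], [0, -4, 0], [0, -4, 0], [0, -4, -1], [0, -4, -3], [0, -4, -5], [0, -4, -6.5], [0, -4, -7.2], [0, -4, -7.2]], yaw=[0, 0, 0, 0, 0, 0, 0, 0, 0])

```text
clock: 19.1
position: [555.3, -344.1, 468.4]
ee_rot: [-0.676, 0.737, 0.001, -0.001]
contact_force: [0.6, 0.6, 0.7]
gripper_width: -0.1
```

>>> apply_moves(fingers=[1, 1, 1, 1, 1, 1, 1, 1, 1, 1], dp=[[0, 1.5, 0], [0, 3, 0], [0, 4, 0], [0, 4.8, 0], [0, 5.6, 0], [0, 6.4, 0], [0, 7.2, 0], [0, 8, 0], [0, 8.8, 0], [0, 9.6, 0]], yaw=[0, 0, 0, 0, 0, 0, 0, 0, 0, 0])

```text
clock: 20.1
position: [555.3, -247.5, 468.4]
ee_rot: [-0.676, 0.737, 0.001, -0.001]
contact_force: [-0.2, 0.0, 0.7]
gripper_width: -0.1
```

>>> apply_moves(fingers=[1, 1, 1, 1, 1, 1, 1, 1], dp=[[0, 0.8, 0], [0, 1.6, 0], [0, 2.4, 0], [0, 3.2, 0], [0, 4, 0], [0, 4.8, 0], [0, 5.6, 0], [0, 6, 0]], yaw=[0, 0, 0, 0, 0, 0, 0, 0])

```text
clock: 20.9
position: [555.3, -186.6, 468.4]
ee_rot: [-0.676, 0.737, 0.001, -0.001]
contact_force: [0.1, 0.2, -0.2]
gripper_width: 0.3
```

Run:
```python
from h import *
t=grab('top','top4')['color'];s=grab('side','side4')['color']
r=lambda i,x,y,w,h,k:cv2.resize(i[y:y+h,x:x+w],None,fx=k,fy=k,interpolation=cv2.INTER_CUBIC)
cv2.imwrite('pics/crop5.png',np.hstack([r(t,230,110,190,160,2.1),r(s,140,100,190,160,2.1)]))
print(read_state()['contact_force'])
```

```text
[-0.66778188 -0.2452823  -0.54953466]
```

View pics/crop5.png

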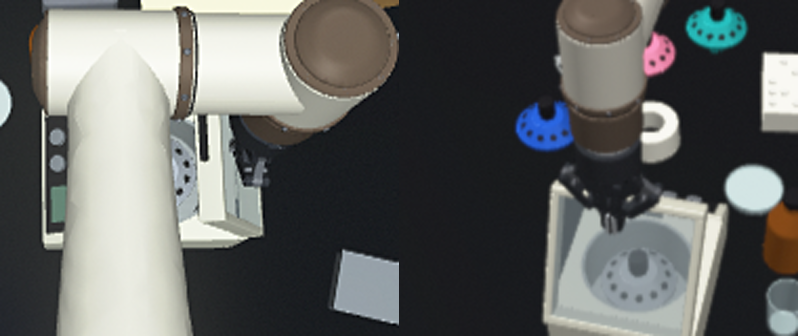

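The lid has tipped past the fingers and is coming down (top crop: lid face at (215,170); side crop: frame in front of the hand). I'll retract and let it close.

>>> apply_moves(fingers=[1, 1, 1, 1, 1, 1, 1, 1, 1, 1], dp=[[0, -1, 1.5], [0, -2, 4], [0, -4, 7], [-1, -7, 7], [-2, -11, 7], [-4, -15, 7], [-6, -19, 7], [-8, -23, 7], [-10, -27, 7], [-12, -31, 7]], yaw=[0, 0, 0, 0, 0, 0, 0, 0, 0, 0])

```text
clock: 22.0
position: [434.1, -498.6, 538.5]
ee_rot: [-0.676, 0.737, 0.001, -0.001]
contact_force: [1.9, -0.1, 0.3]
gripper_width: 0.0
```

>>> apply_moves(fingers=[1, 1, 1, 1, 1, 1, 1, 1, 1, 1], dp=[[-2, -2, 0], [-4, -4, 0], [-6, -6, 0], [-6, -6, 0], [-6, -6, 0], [-6, -6, 0], [-6, -6, 0], [-6, -6, 0], [-6, -6, 0], [-6, -6, 0]], yaw=[0, 0, 0, 0, 0, 0, 0, 0, 0, 0])

```text
clock: 23.0
position: [374.5, -558.3, 538.6]
ee_rot: [-0.676, 0.737, 0.001, -0.001]
contact_force: [1.1, 0.3, 0.1]
gripper_width: -0.3
```

>>> apply_moves(fingers=[1, 1, 1, 1, 1, 1, 1, 1, 1, 1], dp=[[0, 0, 0], [0, 0, 0], [0, 0, 0], [0, 0, 0], [0, 0, 0], [0, 0, 0], [0, 0, 0], [0, 0, 0], [0, 0, 0], [0, 0, 0]], yaw=[0, 0, 0, 0, 0, 0, 0, 0, 0, 0])

```text
clock: 24.0
position: [374.5, -558.3, 538.6]
ee_rot: [-0.676, 0.737, 0.001, -0.001]
contact_force: [-0.2, 0.1, -0.4]
gripper_width: -0.2
```

>>> apply_moves(fingers=[1, 1, 1, 1, 1, 1, 1, 1, 1, 1], dp=[[0, 0, 0], [0, 0, 0], [0, 0, 0], [0, 0, 0], [0, 0, 0], [0, 0, 0], [0, 0, 0], [0, 0, 0], [0, 0, 0], [0, 0, 0]], yaw=[0, 0, 0, 0, 0, 0, 0, 0, 0, 0])

```text
clock: 25.0
position: [374.5, -558.3, 538.6]
ee_rot: [-0.676, 0.737, 0.001, -0.001]
contact_force: [-0.2, -0.5, 1.0]
gripper_width: -0.2
```

Run:
```python
from h import *
t=grab('top','top5')['color'];s=grab('side','side5')['color']
r=lambda i,x,y,w,h,k:cv2.resize(i[y:y+h,x:x+w],None,fx=k,fy=k,interpolation=cv2.INTER_CUBIC)
cv2.imwrite('pics/crop6.png',np.hstack([r(t,80,80,320,220,1.25),r(s,170,100,160,220*160//320*2,1.25*1.0)]) if 0 else np.hstack([r(t,240,140,114,160,3.5),r(s,190,160,114,160,3.5)]))
# where shut lid corners should appear (bottom 128, top 158)
c=np.array([567.3,-116.7]);rx=np.array([-.038,-.999]);ly=np.array([.999,-.038])
for f,o,dx in(('top5',(240,140),0),('side5',(190,160),399)):
  for sx in(106,-94):
    for sy in(-98,98):
      p=c+rx*sx+ly*sy; print(f,sx,sy,[((proj(f,[*p,z])-o)*3.5+[dx,0]).round().tolist() for z in(128,158)])
for n in('top','side'):
  d=cv2.absdiff(cv2.imread(f'pics/{n}0.png'),cv2.imread(f'pics/{n}5.png')).max(2)>40
  k,_,st,_=cv2.connectedComponentsWithStats(d.astype(np.uint8)); print(n,[x.tolist() for x in st[1:] if x[4]>25])
print(read_state()['contact_force'],read_state()['clock'])
```

```text
top5 106 -98 [[366.0, 291.0], [374.0, 287.0]]
top5 106 98 [[355.0, 58.0], [363.0, 47.0]]
top5 -94 -98 [[119.0, 291.0], [120.0, 287.0]]
top5 -94 98 [[117.0, 58.0], [118.0, 47.0]]
side5 106 -98 [[472.0, 309.0], [468.0, 289.0]]
side5 106 98 [[708.0, 358.0], [709.0, 338.0]]
side5 -94 -98 [[540.0, 120.0], [538.0, 99.0]]
side5 -94 98 [[759.0, 161.0], [760.0, 140.0]]
top [[270, 134, 121, 90, 3983], [281, 165, 52, 46, 478], [298, 185, 14, 15, 107], [294, 192, 14, 14, 43], [176, 198, 36, 35, 859], [373, 209, 139, 175, 9619], [262, 300, 101, 84, 3440], [229, 344, 31, 40, 306], [216, 372, 12, 12, 47]]
side [[0, 14, 199, 295, 24317], [244, 144, 31, 24, 503], [196, 188, 97, 79, 3607], [76, 268, 19, 11, 84], [79, 277, 32, 18, 96], [119, 297, 14, 12, 81], [42, 299, 30, 22, 88], [105, 312, 11, 10, 47], [56, 332, 11, 16, 87]]
[-0.35151571 -0.6248176   0.60765599] 25.1
```

View pics/crop6.png

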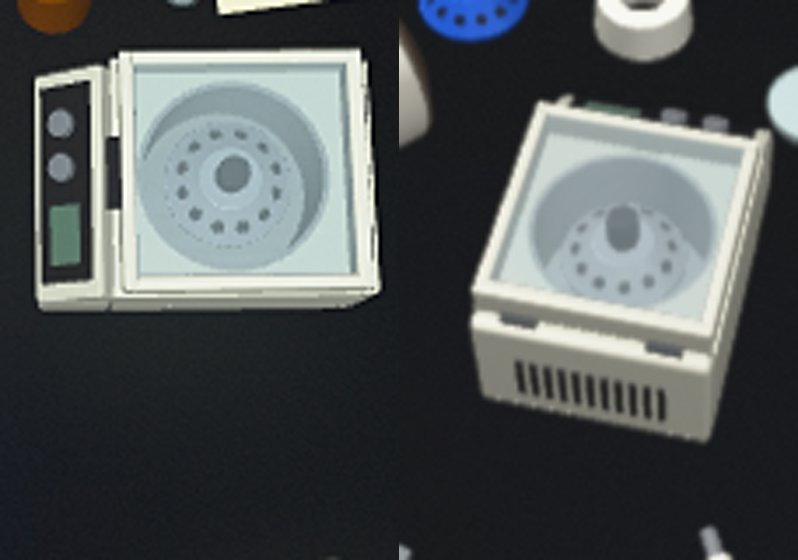

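Run:
```python
from h import *
t=((231.5)/3.5-.5+240,(181)/3.5-.5+140); s=((622.5-399+.5)/3.5-.5+190,248.5/3.5-.5+160)
p=tri('top5',t,'side5',s);print(p,'ring height above seat (expect ~64):',p[2]-35.5)
```

```text
[ 566.56336389 -118.14374139  100.71316653] ring height above seat (expect ~64): 65.21316652763468
```

>>> apply_moves(fingers=[1, 1, 1, 1, 1, 1, 1, 1, 1, 1], dp=[[0, 0, 0], [0, 0, 0], [0, 0, 0], [0, 0, 0], [0, 0, 0], [0, 0, 0], [0, 0, 0], [0, 0, 0], [0, 0, 0], [0, 0, 0]], yaw=[0, 0, 0, 0, 0, 0, 0, 0, 0, 0])

```text
clock: 26.1
position: [374.5, -558.3, 538.6]
ee_rot: [-0.676, 0.737, 0.001, -0.001]
contact_force: [0.8, -0.1, -0.2]
gripper_width: -0.1
```

Run:
```python
from h import *
for n,(x,y,w,h) in(('top',(240,140,114,100)),('side',(190,160,114,130))):
  b=grab(n,n+'6')['color'];a=cv2.imread(f'pics/{n}5.png');print(cv2.absdiff(a,b)[y:y+h,x:x+w].max())
```

```text
8
6
```

The lid is shut and nothing is moving. The change map shows differences only at the rotor, centrifuge and arm. I'll hand the job in.

```bash
python3 -c "
from bench import *
print(job_done())"
```

```text
the job is handed in; nothing more can be done
None
```

The rotor is in the drive spindle and the lid is shut; I handed the job in at about 26 s of the 67 s allowed. The hand-in gives no verdict.

**Seating:** I lifted the silver rotor by its knob and lowered it onto the dogs with about 8 N. Somewhere in the last 20° of a 60° turn, a slot dropped over them. I then seated it with about 11 N plus a small wiggle, slightly above the advised 10 N, and let go.

**Lid:** I nudged it from behind with the fingers shut, and it closed by itself.

**Checks that agreed:**
- The lid's corners in both views are where a shut lid's should be, to within about 2 camera pixels.
- Two pictures 1 s apart show nothing moving.
- Comparing the start and end pictures showed changes only at the rotor, its stand, the centrifuge and the arm, so the other things had not visibly moved.
- The arm is well clear and touching nothing.

**Check that is less exact:** the rotor dropped about 5.4 mm from the dogs, against the nominal 6 mm. The cameras put it about 1 mm above its expected home height, within their roughly 2 mm calibration. Both fit it being fully home (limit 1.8 mm), but neither proves it to better than about 1 mm.

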